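# Wedge a rocking plinth

### The arm

A 6-joint arm with a two-finger parallel gripper is mounted at the origin on the work surface. World frame = base frame: x ahead of the robot, y to its left, z up, the work surface at z = 0. Lengths are in m, angles in rad, forces in N, time in s.
With the tool pointing down it reaches from about 0.35 to 0.975 m from the base axis. Payload 4.9 kg.
Tool frame: the origin (TCP) lies on the centre line of the jaws, within the pads' length; the fingertips stand 8 mm ahead of it and the grasp point (between the pads) lies 11 mm behind it; z points along the fingers, y is the direction in which the jaws open and shut (so a half turn about z gives the same grasp; the last joint's range is limited). The gripper opens to 85 mm and grips with 20 to 120 N. Pads are 22 mm wide; open, the fingers measure 114 mm over their backs; the gripper's body (76 mm by 85 mm) begins 54 mm behind the grasp point. The pads swing forward as they close: fully open they stand 13 mm farther back than shut.
Start: joints at [1.177, 0.053, 1.613, -0, 1.476, -0.119], TCP at [0.17, 0.602, 0.239] pointing down, gripper open.
Joint ranges: [-3.01, 3.01], [-1.01, 2.22], [0.06, 2.58], [-1.02, 4.17], [0.09, 2.62], [-3.14, 3.14]. Speed limits (rad/s): [2.57, 2.57, 3.14, 3.14, 3.14, 3.14].

### API

Orientations are given as a rotation vector (axis times angle).
In Python, from station import get_obs, get_image, calibration, finish_job gives the robot as it stands. The module is installed in compiled form; this text tells all that it offers.
- The arm moves only by the shell command python3 -m jog 'ROWS' [FORCE]. ROWS is JSON, a list of rows, each a list of 7 numbers: the shift along the tool's x, y, z in cm, then the turn, a rotation vector about the tool's x, y, z in rad, then the closure in counts, from 0 (fully open) to 255 (shut). In form: [[dx, dy, dz, ax, ay, az, jaw], ...]. A call has 1 to 8 rows; each row is the pose to reach, as a shift and turn from the pose measured when the call began, along the tool's axes at that moment; what a row does not reach only later rows make up. A row lasts 1/12 s, in which the tool goes at most 41.7 mm and 7.16 degrees, less where a joint would pass 70% of its speed; a pose out of reach is approached as far as the arm can. A call with a gripper value outside its range is refused whole. The fingers move at their own pace and stop on an object; FORCE is the grip in N (left out, the last holds). Time passes only in rows, so rows that repeat a pose let the fingers close. It gives the time, the measured TCP pose, the force and the opening at its end, in the units of the state.
- get_obs(): the state, without advancing time (a new reading comes with each control period).
- get_image(name): name is "side" or "top"; returns the picture (420x560x3 uint8, red, green, blue); there is no depth.
- calibration(name): a dict with "vfov" (degrees; the focal length in pixels is half the picture's height over the tangent of half this angle, whatever the lens; pixels are square), "cx", "cy" (the principal point, pixels), "R" (3x3) and "t" (3): a world point X has camera coordinates R X + t. Camera axes: x right, y down, z forward; pixel columns grow to the right and rows downward; lengths in m; the calibration is good to about 2 mm. A picture is of the moment at which its call begins. calibration takes no time and is no camera call.
- finish_job(): hands the job in, once; it reports no verdict.
The state is a dict: "t": time; "q": joint angles; "dq": joint speeds; "effort": joint torques, N m; "tool_pos": TCP position; "tool_rot": TCP orientation; "contact_force": force on the tool from outside, world axes, zero at the start; "wrist_torque": the same for the moment, N m; "opening": finger opening in m.
Only numpy, scipy, OpenCV 4.12 (cv2) and the standard library are available. Lean on these libraries where they do the work, as an engineer would, in place of code of your own. Each camera call takes 0.05 s, during which the arm holds its last target. There are 200 camera calls.

### The job

The black plinth rocks because the foot under its brass corner stud is too short. Slide the wooden wedge over the bench with the fingertips, thin end first, under that foot until it is just snug and the plinth stays level, then press down on the stud to feel that the corner no longer dips, and draw back clear. Only push and press: lift nothing, do not shove the plinth out of its place, and leave everything else where it stands.

Things in the scene. Friction and masses are not known exactly. Their poses are not given: they have to be found in the camera images.
- plinth: Loose black square plinth, 1.1 to 1.8 kg, 130 x 130 mm, top 56 mm and underside 18 mm above the bench, on four domed feet. Origin: bench level under its centre; x runs along the diagonal from the short foot's corner to the opposite one (corners 92 mm from centre), z up. Mid-top: brass plate (72 mm across, 5 mm) and spindle ending 77 mm up. Starts level; 1 to 3 N down on the stud dips that corner.
- stud (a point): Centre of the top of the low round brass stud (22 mm across, 6 mm high, its top 62 mm above the bench) on the plinth's top, in the one corner that rocks, straight above the short foot. No other corner has a stud.
- foot_tip (a point): Lowest point of the short foot, a brass dome of 10 mm radius hidden under the stud, at (-64, 0) mm in the plinth's frame. It stands 5 to 9 mm above the bench at first; how much differs each time, and it stays fixed in the plinth. The other three feet, at (64, 0) and (-8, +-64) mm, stand on the bench.
- wedge: Loose hardwood wedge, 40 g, 90 mm long, 50 mm wide, 2 mm thick at the thin end, 20 mm at the upright flat back. Origin: centre of its underside; x from back to thin end, z up. Starts flat, thin end roughly towards the short foot (within 10 mm sideways, 0.2 rad). Takes under 1 N until the slope meets the foot, then rises quickly: 3 to 5 N is snug, far more may jack up or shift the plinth.
- slope (a point): Middle of the wedge's sloping upper face, 11 mm above the bench; its z axis is square to the slope, its x axis runs down the slope to the thin end. Height of foot_tip along this z axis is the slack left between foot and wedge.
- gear_big: Bystander: nickel gear wheel lying flat, 66 mm across, 20 mm high, beside the plinth. Origin under its centre.
- gear_small: Bystander: nickel gear wheel lying flat, 46 mm across, 20 mm high, beside the plinth. Origin under its centre.
- bird: Bystander: red enamelled tin bird on a round foot, about 105 mm long, 68 mm high, beside the plinth. Origin under its foot; x to the beak.
- canister: Bystander: brass screw-top canister, 68 mm across, 99 mm high. Origin under its centre.
- screwdriver: Bystander: horn-handled screwdriver lying flat, about 207 mm long. Origin under its ferrule; x to the blade.
- oil: Bystander: small amber oil bottle, 44 mm across, 85 mm high. Origin under its centre.
- spool: Bystander: dark wooden spool, 48 mm across, 40 mm high. Origin under its centre.
There are look-alikes about, which are no part of the job. What is meant by the plinth is not purple, and is the larger of those in its own colour.

How it is judged:
On the way, in this order (a step that is already met when the one before it is completed fails the run):
1. the wedge is slid under the short foot with less than 1.5 mm of slack, the plinth not jacked up, before the stud is pressed (z of foot_tip in the frame of slope between -0.004 and 0.0015 m and y of foot_tip in the frame of slope between -0.021 and 0.021 m and x of foot_tip in the frame of slope between -0.043 and 0.043 m and angle between plinth's own z axis and vertical below 0.02 rad and contact force between the fingers and plinth below 1 N), for 0.2 s.
2. the fingers press on the stud (within 25 mm of its centre) with more than 4 N for 0.3 s and the plinth does not dip (tilt under 0.03 rad) (contact force between the fingers and plinth above 4 N and horizontal distance between the grasp point and stud below 0.025 m and angle between plinth's own z axis and vertical below 0.03 rad), for 0.3 s.
At the end, for the whole second after the job is handed in: The wedge lies flat under the short foot with less than 1.5 mm of slack, the plinth is level within 0.02 rad and within 30 mm of its first place, and both are at rest (z of foot_tip in the frame of slope between -0.004 and 0.0015 m and y of foot_tip in the frame of slope between -0.021 and 0.021 m and x of foot_tip in the frame of slope between -0.043 and 0.043 m and angle between plinth's own z axis and vertical below 0.02 rad and distance of plinth from where it was at the start of the episode below 0.03 m and angle between wedge's own z axis and vertical below 0.04 rad and height (world z) of wedge below 0.004 m and linear speed of each of plinth, wedge below 0.01 m/s); the robot touches nothing.
It fails at once if the wedge is lifted (10 mm) or turned over (height (world z) of wedge above 0.01 m or angle between wedge's own z axis and vertical above 0.35 rad).
It fails at once if the plinth is lifted (8 mm), tipped (0.25 rad) or shoved more than 30 mm (height (world z) of plinth above 0.008 m or angle between plinth's own z axis and vertical above 0.25 rad or distance of plinth from where it was at the start of the episode above 0.03 m).
It fails at once if a bystander is moved more than 20 mm (distance of any of gear_big, gear_small, bird, canister, screwdriver, oil, spool from where it was at the start of the episode above 0.02 m).
It also fails if it takes over 45 s, if anything falls off the work surface, if the arm or the gripper's body presses on something with over 40 N, if the wrist force passes 120 N, or if a joint passes its speed limit or range.

## Working session

There is one attempt and no reset: what is moved stays moved. The work goes in short steps, Python scripts to look and compute and a shell command to move; the robot and the scene stay as the last step left them, time stands still between calls to the robot, and variables do not carry over. Pictures are saved under pics/ and viewed, about 8 in all and at most 12, crops included, and the job is handed in when it is done.

```bash
mkdir -p pics; cat > h.py <<'E'
import numpy as np,cv2
from station import *
from scipy.spatial.transform import Rotation as Ro
def snap(n,f):
    im=get_image(n); cv2.imwrite(f,im[:,:,::-1]); return im
def cam(n):
    c=calibration(n); f=210/np.tan(np.radians(c['vfov'])/2); return f,c['cx'],c['cy'],np.array(c['R']),np.array(c['t'])
def ray(n,u,v,z):
    f,cx,cy,R,t=cam(n); d=R.T@np.array([(u-cx)/f,(v-cy)/f,1]); o=-R.T@t
    return o+d*(z-o[2])/d[2]
def proj(n,X):
    f,cx,cy,R,t=cam(n); p=R@np.array(X)+t; return f*p[0]/p[2]+cx,f*p[1]/p[2]+cy
E
python3 - <<'E'
from h import *
o=get_obs(); print({k:np.round(v,3) for k,v in o.items()})
a=snap('top','pics/top0.png'); b=snap('side','pics/side0.png')
for n in('top','side'):
    f,cx,cy,R,t=cam(n); print(n,f,cx,cy,np.round(-R.T@t,3),np.round(R,2).tolist(), {k:v for k,v in calibration(n).items() if k not in('R','t')})
E
```

```text
{'t': np.float64(0.0), 'q': array([ 1.177,  0.053,  1.614, -0.   ,  1.476, -0.119]), 'dq': array([-0.001, -0.002, -0.   , -0.001,  0.002, -0.001]), 'effort': array([-1.0000e-03, -3.9366e+01, -3.7018e+01, -0.0000e+00,  7.0000e-03,
        0.0000e+00]), 'tool_pos': array([0.169, 0.601, 0.238]), 'tool_rot': array([-4.300e-01, -3.111e+00,  3.000e-03]), 'contact_force': array([ 0.74 ,  0.441, -0.139]), 'wrist_torque': array([-0.018, -0.065, -0.037]), 'opening': np.float64(0.085)}
top 465.99026089032157 276.55966742067113 207.95321298144626 [ 0.322 -0.007  1.274] [[-0.03, -1.0, -0.0], [-0.98, 0.03, -0.22], [0.22, -0.01, -0.98]] {'vfov': 48.51772128576166, 'cx': 276.55966742067113, 'cy': 207.95321298144626}
side 393.89274846260986 284.2461165384819 213.40412733821574 [ 0.222 -0.665  0.766] [[0.86, -0.51, -0.01], [-0.35, -0.58, -0.73], [0.37, 0.63, -0.68]] {'vfov': 56.12772882646102, 'cx': 284.2461165384819, 'cy': 213.40412733821574}
```

View pics/top0.png

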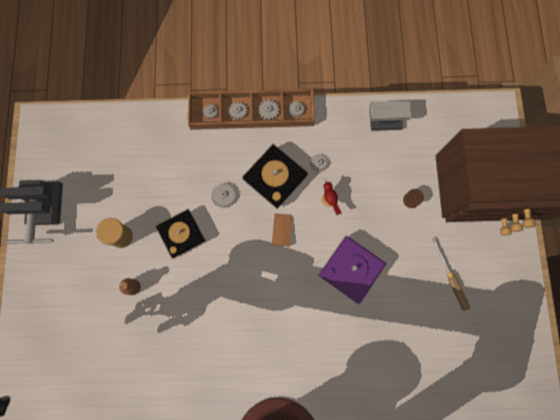

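View pics/side0.png

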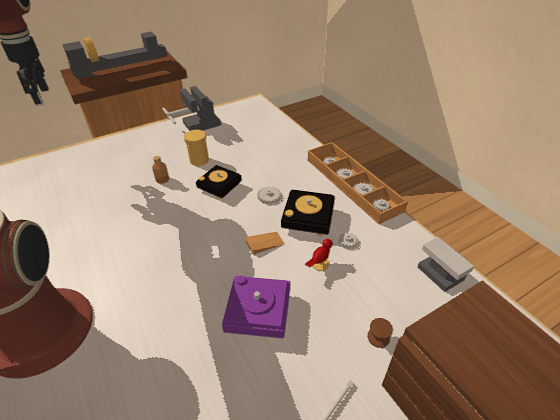

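The larger black plinth is at about (275,175) in the top view, with its stud near (277,196). The wedge is at about (283,230). The purple plinth and the small black one are look-alikes. Next I'll measure these positions.

```bash
cat > m.py <<'E'
from h import *
import sys
def measure(tag):
    im=get_image('top'); hsv=cv2.cvtColor(im,cv2.COLOR_RGB2HSV)
    x0,y0,x1,y1=225,130,345,265
    cr=cv2.resize(im[y0:y1,x0:x1],None,fx=4.4,fy=4.4,interpolation=cv2.INTER_CUBIC)
    cv2.imwrite(f'pics/{tag}.png',cr[:,:,::-1])
    black=(hsv[...,2]<40).astype(np.uint8); 
    br=((hsv[...,0]>8)&(hsv[...,0]<28)&(hsv[...,1]>110)&(hsv[...,2]>60)).astype(np.uint8)
    for m in (black,br): 
        m[:y0]=0;m[y1:]=0;m[:,:x0]=0;m[:,x1:]=0
    for nm,m in(('black',black),('brass/wood',br)):
        n,l,s,c=cv2.connectedComponentsWithStats(m)
        for i in range(1,n):
            if s[i,4]<25: continue
            cnt=max(cv2.findContours((l==i).astype(np.uint8),0,1)[0],key=len)
            r=cv2.minAreaRect(cnt)
            print(nm,s[i],np.round(c[i],1),'rect',np.round(cv2.boxPoints(r),1).tolist())
            for z in(0.0,.011,.056,.062): print('  z',z,np.round(ray('top',*c[i],z)[:2],4))
if __name__=='__main__': measure(sys.argv[1])
E
python3 m.py c1
```

```text
black [ 244  145   63   62 1341] [275.3 175.6] rect [[242.60000610351562, 177.60000610351562], [272.8999938964844, 142.89999389648438], [307.5, 173.1999969482422], [277.29998779296875, 207.8000030517578]]
  z 0.0 [ 0.6994 -0.0133]
  z 0.011 [ 0.6961 -0.0133]
  z 0.056 [ 0.6828 -0.013 ]
  z 0.062 [ 0.681 -0.013]
brass/wood [261 160  28  27 575] [274.6 173.1] rect [[261.0, 160.0], [288.0, 160.0], [288.0, 186.0], [261.0, 186.0]]
  z 0.0 [ 0.7069 -0.0115]
  z 0.011 [ 0.7035 -0.0115]
  z 0.056 [ 0.6899 -0.0113]
  z 0.062 [ 0.6881 -0.0113]
brass/wood [272 191   9  10  74] [276.1 195.7] rect [[272.0, 191.0], [280.0, 191.0], [280.0, 200.0], [272.0, 200.0]]
  z 0.0 [ 0.6405 -0.0139]
  z 0.011 [ 0.6377 -0.0138]
  z 0.056 [ 0.6265 -0.0136]
  z 0.062 [ 0.625  -0.0135]
brass/wood [322 195   9  11  43] [324.9 200.9] rect [[319.6000061035156, 197.0], [323.70001220703125, 194.60000610351562], [330.0, 205.0], [325.8999938964844, 207.5]]
  z 0.0 [ 0.6214 -0.1504]
  z 0.011 [ 0.6188 -0.1492]
  z 0.056 [ 0.6082 -0.1441]
  z 0.062 [ 0.6068 -0.1435]
brass/wood [272 214  20  32 527] [281.8 229.6] rect [[271.79998779296875, 244.10000610351562], [274.8999938964844, 213.5], [292.1000061035156, 215.1999969482422], [289.0, 245.8000030517578]]
  z 0.0 [ 0.5433 -0.0269]
  z 0.011 [ 0.5414 -0.0268]
  z 0.056 [ 0.5335 -0.026 ]
  z 0.062 [ 0.5325 -0.026 ]
```

View pics/c1.png

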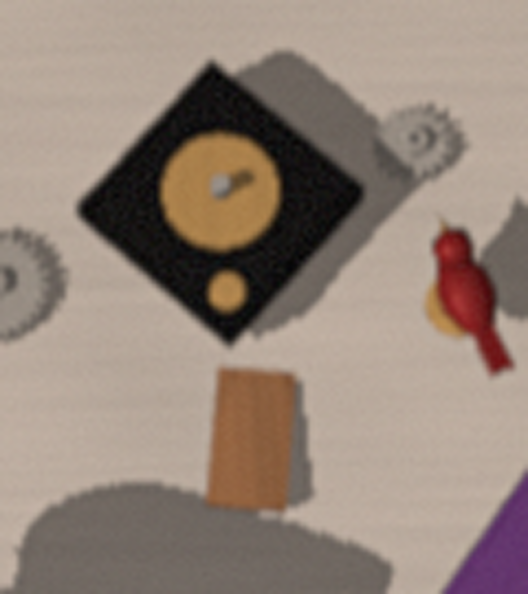

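```bash
cat > g.py <<'E'
from h import *
import sys
# delta in tool axes (cm, rad) to reach x,y,z, push heading yaw (tool -x along heading)
def go(x,y,z,a):
    o=get_obs(); R=Ro.from_rotvec(o['tool_rot']); p=np.array(o['tool_pos'])
    T=Ro.from_matrix(np.array([[-np.cos(a),-np.sin(a),0],[-np.sin(a),np.cos(a),0],[0,0,-1]]).T)
    print('dx',np.round(R.inv().apply(np.array([x,y,z])-p)*100,2),'turn',np.round((R.inv()*T).as_rotvec(),3),'p',np.round(p,4),'F',np.round(o['contact_force'],2),'t',round(float(o['t']),2),'op',round(float(o['opening']),4))
if __name__=='__main__': go(*map(float,sys.argv[1:5]))
E
python3 - <<'E'
from h import *
b=[ray('top',*p,0)[:2] for p in((271.8,244.5),(289,246.2))]; f=[ray('top',*p,.002)[:2] for p in((274.7,213.3),(292.3,215.0))]
b,f=np.array(b),np.array(f); print(b,f); mb,mf=b.mean(0),f.mean(0); d=mf-mb
print('len',np.linalg.norm(d),'w',np.linalg.norm(b[1]-b[0]),'c',(mb+mf)/2,'yaw',np.arctan2(d[1],d[0]))
E
python3 g.py 0.45 -0.022 0.10 -0.05; 
```

```text
[[ 0.50250576  0.0019881 ]
 [ 0.49639693 -0.0451567 ]] [[ 0.58954696 -0.00850439]
 [ 0.58325061 -0.05737884]]
len 0.0876860655687922 w 0.04753893068513898 c [ 0.54292506 -0.02726296] yaw -0.12988740689970288
dx [-43.92 -52.34  13.91] turn [-0.002 -0.    -0.225] p [0.1694 0.6011 0.2384] F [ 1.37 -0.57 -0.12] t 0.15 op 0.085
```

```bash
r='[-43.9,-52.3,3,0,0,-0.22,195]'; python3 -m jog '[[-43.9,-52.3,3,0,0,-0.22,195],[-43.9,-52.3,3,0,0,-0.22,195],[-43.9,-52.3,3,0,0,-0.22,195],[-43.9,-52.3,3,0,0,-0.22,195],[-43.9,-52.3,3,0,0,-0.22,195],[-43.9,-52.3,3,0,0,-0.22,195],[-43.9,-52.3,3,0,0,-0.22,195],[-43.9,-52.3,3,0,0,-0.22,195]]' 20; python3 g.py 0.46 -0.017 0.10 -0.13
```

```text
t: 0.82
tool_pos: [0.3063, 0.296, 0.2242]
tool_rot: [-0.085, -3.14, 0.002]
contact_force: [0.7, -0.5, 1.0]
opening: 0.0202
dx [-17.04 -30.41  12.46] turn [-0.002 -0.     0.076] p [0.3063 0.296  0.2242] F [ 0.71 -0.52  1.05] t 0.82 op 0.0202
```

```bash
python3 -m jog '[[-17,-30.4,6,0,0,0.076,195],[-17,-30.4,6,0,0,0.076,195],[-17,-30.4,6,0,0,0.076,195],[-17,-30.4,6,0,0,0.076,195],[-17,-30.4,6,0,0,0.076,195],[-17,-30.4,6,0,0,0.076,195],[-17,-30.4,6,0,0,0.076,195],[-17,-30.4,6,0,0,0.076,195]]'; python3 g.py 0.46 -0.017 0.04 -0.13
```

```text
t: 1.48
tool_pos: [0.4505, 0.0004, 0.1679]
tool_rot: [0.205, 3.135, -0.002]
contact_force: [0.8, 0.8, 0.2]
opening: 0.0202
dx [-1.16 -1.59 12.8 ] turn [-0.001  0.    -0.001] p [4.505e-01 4.000e-04 1.679e-01] F [0.77 0.8  0.22] t 1.48 op 0.0202
```

```bash
python3 -m jog '[[-1.16,-1.59,4,0,0,0,195],[-1.16,-1.59,8,0,0,0,195],[-1.16,-1.59,11,0,0,0,195],[-1.16,-1.59,12.8,0,0,0,195],[-1.16,-1.59,12.8,0,0,0,195],[-1.16,-1.59,12.8,0,0,0,195]]'; python3 g.py 0.47 -0.018 0.013 -0.13
python3 - <<'E'
from h import *
a=get_image('side'); c=cv2.resize(a[170:320,170:370],None,fx=4,fy=4,interpolation=cv2.INTER_CUBIC); cv2.imwrite('pics/s2.png',c[:,:,::-1])
E
```

```text
t: 1.98
tool_pos: [0.459, -0.0169, 0.039]
tool_rot: [-0.205, -3.132, 0.002]
contact_force: [0.8, -0.1, 0.4]
opening: 0.0199
dx [-1.12  0.04  2.6 ] turn [-0.001 -0.003 -0.001] p [ 0.459  -0.0169  0.039 ] F [ 0.77 -0.11  0.45] t 1.98 op 0.0199
```

View pics/s2.png

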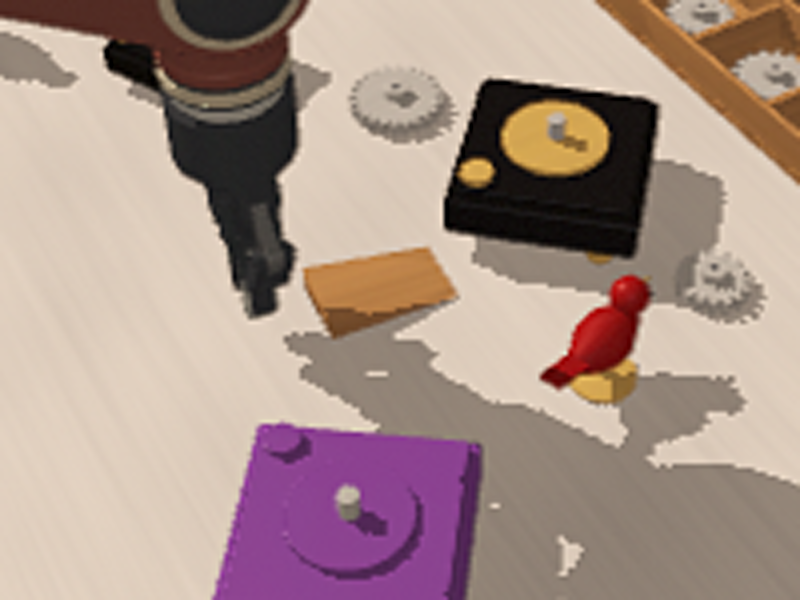

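The fingers are upright behind the wedge's back with a clear gap, and the path to the plinth is free. I'll lower them and approach.

```bash
python3 -m jog '[[0,0,1,0,0,0,195],[0,0,2,0,0,0,195],[0,0,2.5,0,0,0,195],[0,0,2.5,0,0,0,195],[-0.5,0,2.5,0,0,0,195],[-1,0,2.5,0,0,0,195],[-1.2,0,2.5,0,0,0,195],[-1.2,0,2.5,0,0,0,195]]'; python3 g.py 0.487 -0.02 0.013 -0.13
```

```text
t: 2.7
tool_pos: [0.4737, -0.0189, 0.0164]
tool_rot: [0.204, 3.132, -0.003]
contact_force: [0.5, 1.0, -0.8]
opening: 0.02
dx [-1.34  0.07  0.35] turn [-0.002  0.003 -0.   ] p [ 0.4737 -0.0189  0.0164] F [ 0.49  0.96 -0.79] t 2.7 op 0.02
```

```bash
python3 -m jog '[[-0.7,0,0.2,0,0,0,195],[-1.3,0.05,0.2,0,0,0,195],[-1.7,0.05,0.2,0,0,0,195],[-1.7,0.05,0.2,0,0,0,195]]'; python3 g.py 0.505 -0.021 0.014 -0.05;python3 g.py 0.52 -0.0215 0.014 0.02
```

```text
t: 3.03
tool_pos: [0.4917, -0.0209, 0.0147]
tool_rot: [0.205, 3.132, -0.003]
contact_force: [-0.7, -0.2, -0.5]
opening: 0.02
dx [-1.32  0.16  0.08] turn [-0.002  0.003 -0.08 ] p [ 0.4917 -0.0209  0.0147] F [-0.66 -0.19 -0.47] t 3.03 op 0.02
dx [-2.81  0.3   0.08] turn [-0.002  0.003 -0.15 ] p [ 0.4917 -0.0209  0.0147] F [-0.66 -0.19 -0.47] t 3.03 op 0.02
```

```bash
python3 - <<'E'
from h import *
a=get_image('top'); hsv=cv2.cvtColor(a,cv2.COLOR_RGB2HSV); c=cv2.resize(a[130:265,225:345],None,fx=4.4,fy=4.4,interpolation=cv2.INTER_CUBIC); cv2.imwrite('pics/c2.png',c[:,:,::-1])
E
```

```text
(no output)
```

View pics/c2.png

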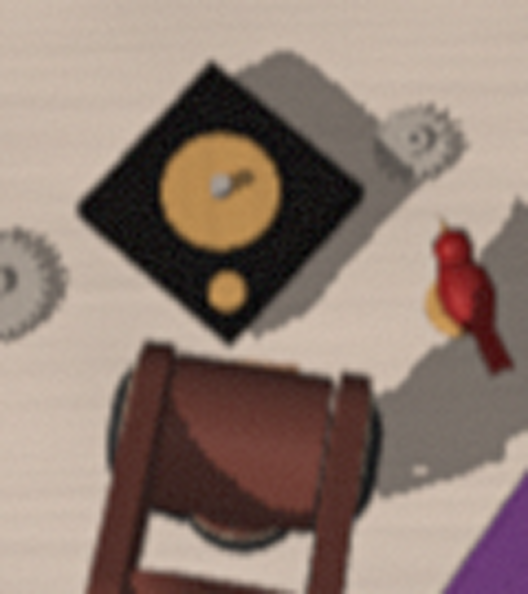

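The arm hides the wedge from above, leaving only its thin edge in view at (290,365), so I'll check from the side camera. Next is the push with a gradual turn.

```bash
python3 -m jog '[[-0.4,0.05,0.08,0,0,-0.02,195],[-0.8,0.1,0.08,0,0,-0.04,195],[-1.2,0.14,0.08,0,0,-0.06,195],[-1.6,0.19,0.08,0,0,-0.08,195],[-2,0.23,0.08,0,0,-0.11,195],[-2.4,0.27,0.08,0,0,-0.13,195],[-2.8,0.3,0.08,0,0,-0.15,195],[-2.8,0.3,0.08,0,0,-0.15,195]]'; python3 g.py 0.535 -0.0215 0.014 0.08
python3 - <<'E'
from h import *
a=get_image('side'); c=cv2.resize(a[170:290,210:370],None,fx=5,fy=5,interpolation=cv2.INTER_CUBIC); cv2.imwrite('pics/s3.png',c[:,:,::-1])
E
```

```text
t: 3.75
tool_pos: [0.5203, -0.0215, 0.0141]
tool_rot: [-0.032, 3.138, -0.003]
contact_force: [-0.8, -0.7, -0.3]
opening: 0.0202
dx [-1.47 -0.03  0.02] turn [-0.002  0.003 -0.059] p [ 0.5203 -0.0215  0.0141] F [-0.84 -0.75 -0.32] t 3.75 op 0.0202
```

View pics/s3.png

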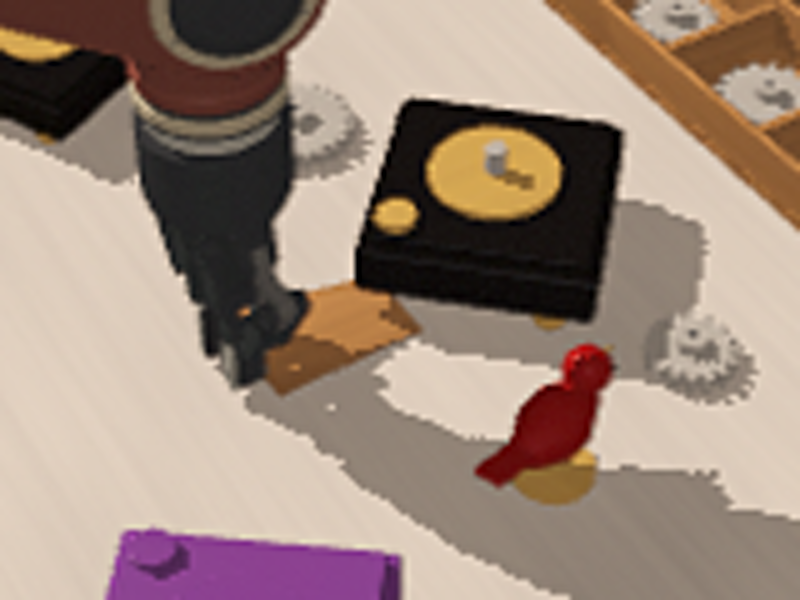

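```bash
python3 - <<'E'
from h import *
b=ray('side',210+281/5,170+394/5,0);f=ray('side',210+421/5,170+328/5,.001);d=f-b;a=np.arctan2(d[1],d[0])
print(b,f,np.linalg.norm(d),a); u=np.array([np.cos(a),np.sin(a)]);n=np.array([-u[1],u[0]])
c=(b+f)[:2]/2+n*.025; print('c',c,'foot in wedge',(np.array([.6245,-.0135])-c)@u,(np.array([.6245,-.0135])-c)@n)
print('stud side',ray('side',210+396/5,170+215/5,.062))
E
```

```text
[ 0.53327717 -0.0464717   0.        ] [ 0.6204925  -0.04466516  0.001     ] 0.0872397713598694 0.020710615186482473
c [ 0.57636711 -0.02057379] foot in wedge 0.04826906422353964 0.006075485445424413
stud side [ 0.62116244 -0.01740054  0.062     ]
```

```bash
python3 -m jog '[[-0.3,0,0,0,0,-0.02,195],[-0.6,0,0,0,0,-0.03,195],[-0.9,0,0,0,0,-0.04,195],[-1.1,0,0,0,0,-0.04,195],[-1.2,0,0,0,0,-0.04,195]]'; 
for i in 1 2; do python3 -m jog '[[-0.1,0,0,0,0,0,195],[-0.2,0,0,0,0,0,195]]' | grep -E 'pos|force'; done
```

```text
t: 4.22
tool_pos: [0.5323, -0.0212, 0.0141]
tool_rot: [-0.094, 3.137, -0.003]
contact_force: [-0.3, 0.5, 0.8]
opening: 0.0198
tool_pos: [0.5343, -0.0211, 0.0141]
contact_force: [-1.3, 0.4, -0.7]
tool_pos: [0.5364, -0.021, 0.0141]
contact_force: [0.3, 0.1, 0.8]
```

```bash
for i in 1 2 3; do python3 -m jog '[[-0.07,0,0,0,0,0,195],[-0.15,0,0,0,0,0,195],[-0.15,0,0,0,0,0,195]]' | grep -E 'pos|force'; done
```

```text
tool_pos: [0.5381, -0.0209, 0.0142]
contact_force: [-0.1, -0.2, 0.6]
tool_pos: [0.5397, -0.0208, 0.0142]
contact_force: [-0.1, -0.9, -0.4]
tool_pos: [0.5414, -0.0207, 0.0143]
contact_force: [-0.6, 0.2, -0.3]
```

```bash
for i in 1 2 3; do python3 -m jog '[[-0.07,0,0,0,0,0,195],[-0.15,0,0,0,0,0,195],[-0.15,0,0,0,0,0,195]]' | grep -E 'pos|force'; done
```

```text
tool_pos: [0.5431, -0.0206, 0.0143]
contact_force: [0.2, 0.5, -0.3]
tool_pos: [0.5448, -0.0206, 0.0144]
contact_force: [-0.6, -0.2, -0.2]
tool_pos: [0.5461, -0.0205, 0.0143]
contact_force: [-0.9, -0.7, 0.4]
```

```bash
for i in 1 2; do python3 -m jog '[[-0.05,0,0,0,0,0,195],[-0.12,0,0,0,0,0,195],[-0.12,0,0,0,0,0,195]]' | grep -E 'pos|force'; done
```

```text
tool_pos: [0.5468, -0.0204, 0.0142]
contact_force: [-4.0, -0.1, 2.8]
tool_pos: [0.5475, -0.0203, 0.0141]
contact_force: [-5.4, -0.1, 3.9]
```

Contact came on at TCP x≈0.546 and the force rose to about 5 N, which is snug. I'll draw back, rise and check.

```bash
python3 -m jog '[[0.1,0,0,0,0,0,195],[0.5,0,0,0,0,0,195],[1.5,0,0,0,0,0,195],[2.5,0,0,0,0,0,195],[3,0,-1,0,0,0,195],[3,0,-4,0,0,0,255],[3,0,-7,0,0,0,255],[3,0,-9,0,0,0,255]]'; python3 g.py 0.6235 -0.0145 0.11 0.05
python3 - <<'E'
from h import *
a=get_image('side'); c=cv2.resize(a[170:290,210:370],None,fx=5,fy=5,interpolation=cv2.INTER_CUBIC); cv2.imwrite('pics/s4.png',c[:,:,::-1])
E
```

```text
t: 7.22
tool_pos: [0.5174, -0.0221, 0.1063]
tool_rot: [-0.094, 3.137, -0.004]
contact_force: [0.9, -0.7, 1.2]
opening: -0.0
dx [-10.64   0.12  -0.34] turn [-0.003  0.003  0.01 ] p [ 0.5174 -0.0221  0.1063] F [ 0.89 -0.74  1.16] t 7.22 op -0.0
```

View pics/s4.png

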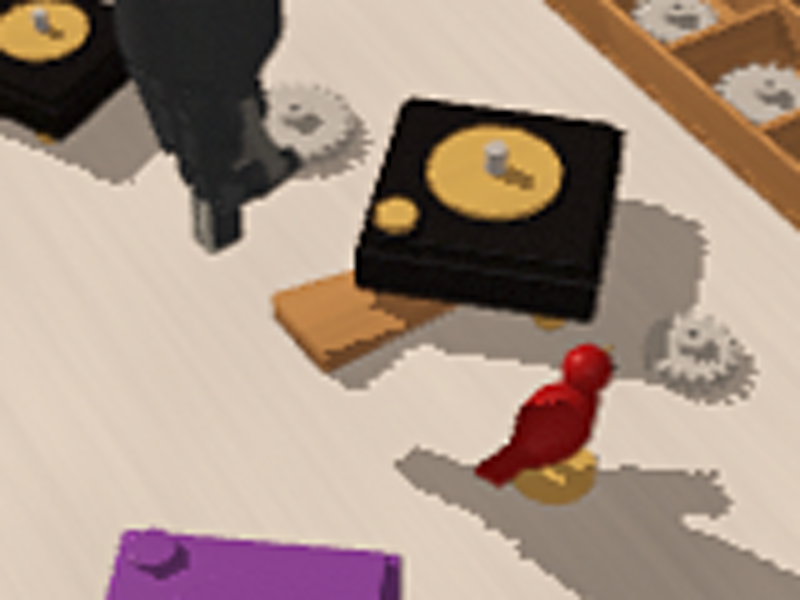

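The plinth hasn't moved and sits level, and the wedge is under the stud corner with its near back corner at (325,370). Next I'll move over the stud and press.

```bash
python3 -m jog '[[-4,0,-0.3,0,0,0,255],[-8,0,-0.3,0,0,0,255],[-10.6,0,-0.3,0,0,0,255],[-10.6,0.1,-0.3,0,0,0,255],[-10.6,0.1,1.5,0,0,0,255],[-10.6,0.1,3,0,0,0,255],[-10.6,0.1,3,0,0,0,255]]';  python3 g.py 0.623 -0.0155 0.072 0.05
```

```text
t: 7.85
tool_pos: [0.6225, -0.0149, 0.0774]
tool_rot: [-0.094, 3.138, -0.004]
contact_force: [-0.9, -0.1, -0.9]
opening: 0.0001
dx [-0.04 -0.06  0.54] turn [-0.003  0.002  0.01 ] p [ 0.6225 -0.0149  0.0774] F [-0.86 -0.11 -0.88] t 7.85 op 0.0001
```

```bash
python3 -m jog '[[0,0,0.2,0,0,0,255],[0,0,0.4,0,0,0,255],[0,0,0.55,0,0,0,255],[0,0,0.6,0,0,0,255]]'|grep -E 'pos|force';  for i in 1 2 3; do python3 -m jog '[[0,0,0.08,0,0,0,255],[0,0,0.08,0,0,0,255]]'|grep -E 'pos|force'; done
```

```text
tool_pos: [0.6226, -0.015, 0.0719]
contact_force: [-0.0, -0.0, -0.9]
tool_pos: [0.623, -0.0151, 0.0718]
contact_force: [-0.2, -0.7, 0.2]
tool_pos: [0.6233, -0.0151, 0.0714]
contact_force: [-0.6, -0.1, 0.0]
tool_pos: [0.6234, -0.0151, 0.0706]
contact_force: [-0.1, -0.6, -0.2]
```

```bash
for i in 1 2 3; do python3 -m jog '[[0,0,0.08,0,0,0,255],[0,0,0.1,0,0,0,255]]'|grep -E 'pos|force'; done
```

```text
tool_pos: [0.6235, -0.0151, 0.0698]
contact_force: [0.0, 0.5, 2.1]
tool_pos: [0.6235, -0.0151, 0.0697]
contact_force: [-3.3, 0.6, 6.2]
tool_pos: [0.6236, -0.0151, 0.0697]
contact_force: [-3.2, 0.0, 7.9]
```

```bash
python3 -m jog '[[0,0,0.18,0,0,0,255],[0,0,0.18,0,0,0,255],[0,0,0.18,0,0,0,255],[0,0,0.18,0,0,0,255],[0,0,0.18,0,0,0,255],[0,0,0.18,0,0,0,255]]'
```

```text
t: 9.68
tool_pos: [0.6236, -0.0151, 0.0697]
tool_rot: [-0.094, 3.136, -0.005]
contact_force: [-5.3, 1.1, 9.9]
opening: 0.0001
```

About 10 N held for 0.5 s with no dip: z stayed at 69.7 mm. I'll retreat and verify.

```bash
python3 -m jog '[[0,0,-0.5,0,0,0,255],[0,0,-2,0,0,0,255],[0,0,-5,0,0,0,255],[2,0,-8,0,0,0,255],[6,0,-10,0,0,0,255],[10,0,-10,0,0,0,255],[14,0,-10,0,0,0,255],[18,0,-10,0,0,0,255]]'; python3 -m jog '[[4,12,-2,0,0,0,255],[4,12,-2,0,0,0,255],[4,12,-2,0,0,0,255],[4,12,-2,0,0,0,255],[4,12,-2,0,0,0,255],[4,12,-2,0,0,0,255],[4,12,-2,0,0,0,255],[4,12,-2,0,0,0,255]]'; python3 m.py c5
python3 - <<'E'
from h import *
a=get_image('side'); c=cv2.resize(a[170:290,210:370],None,fx=5,fy=5,interpolation=cv2.INTER_CUBIC); cv2.imwrite('pics/s5.png',c[:,:,::-1])
p=cv2.resize(cv2.imread('pics/c5.png'),None,fx=.75,fy=.75); s=cv2.resize(c[:,:,::-1],None,fx=.5,fy=.5); o=np.zeros((600,800,3),np.uint8); o[:p.shape[0],:p.shape[1]]=p[:600]; o[:s.shape[0],400:400+s.shape[1]]=s; cv2.imwrite('pics/both.png',o)
E
```

```text
t: 10.35
tool_pos: [0.4421, -0.0257, 0.1693]
tool_rot: [-0.095, 3.135, -0.006]
contact_force: [-0.1, -0.3, 0.9]
opening: 0.0001
t: 11.02
tool_pos: [0.3952, 0.0907, 0.1883]
tool_rot: [-0.092, 3.136, -0.006]
contact_force: [-0.2, 0.1, -0.1]
opening: 0.0001
black [ 244  145   63   62 1340] [275.2 175.8] rect [[242.60000610351562, 177.60000610351562], [272.5, 143.0], [307.3999938964844, 173.1999969482422], [277.6000061035156, 207.8000030517578]]
  z 0.0 [ 0.6989 -0.0131]
  z 0.011 [ 0.6957 -0.0131]
  z 0.056 [ 0.6824 -0.0129]
  z 0.062 [ 0.6806 -0.0128]
black [251 253   4  12  38] [252.3 259.3] rect [[251.0, 264.0], [251.0, 253.0], [254.0, 253.0], [254.0, 264.0]]
  z 0.0 [0.4633 0.0563]
  z 0.011 [0.462  0.0558]
  z 0.056 [0.457  0.0536]
  z 0.062 [0.4564 0.0533]
brass/wood [261 160  28  27 578] [274.5 173.1] rect [[261.0, 160.0], [288.0, 160.0], [288.0, 186.0], [261.0, 186.0]]
  z 0.0 [ 0.7069 -0.0114]
  z 0.011 [ 0.7036 -0.0114]
  z 0.056 [ 0.69   -0.0112]
  z 0.062 [ 0.6882 -0.0112]
brass/wood [272 191   9  10  76] [276.  195.6] rect [[272.0, 191.0], [280.0, 191.0], [280.0, 200.0], [272.0, 200.0]]
  z 0.0 [ 0.6407 -0.0136]
  z 0.011 [ 0.638  -0.0136]
  z 0.056 [ 0.6267 -0.0133]
  z 0.062 [ 0.6252 -0.0133]
brass/wood [322 195   9  11  42] [325.  200.9] rect [[319.8999938964844, 196.89999389648438], [323.70001220703125, 194.60000610351562], [330.0, 205.0], [326.20001220703125, 207.3000030517578]]
  z 0.0 [ 0.6214 -0.1506]
  z 0.011 [ 0.6188 -0.1494]
  z 0.056 [ 0.6082 -0.1443]
  z 0.062 [ 0.6068 -0.1436]
brass/wood [270 200  19  24 320] [278.7 213.5] rect [[268.8999938964844, 201.60000610351562], [285.8999938964844, 199.89999389648438], [288.1000061035156, 221.89999389648438], [271.1000061035156, 223.60000610351562]]
  z 0.0 [ 0.5892 -0.0197]
  z 0.011 [ 0.5869 -0.0196]
  z 0.056 [ 0.5774 -0.0191]
  z 0.062 [ 0.5762 -0.0191]
```

View pics/both.png

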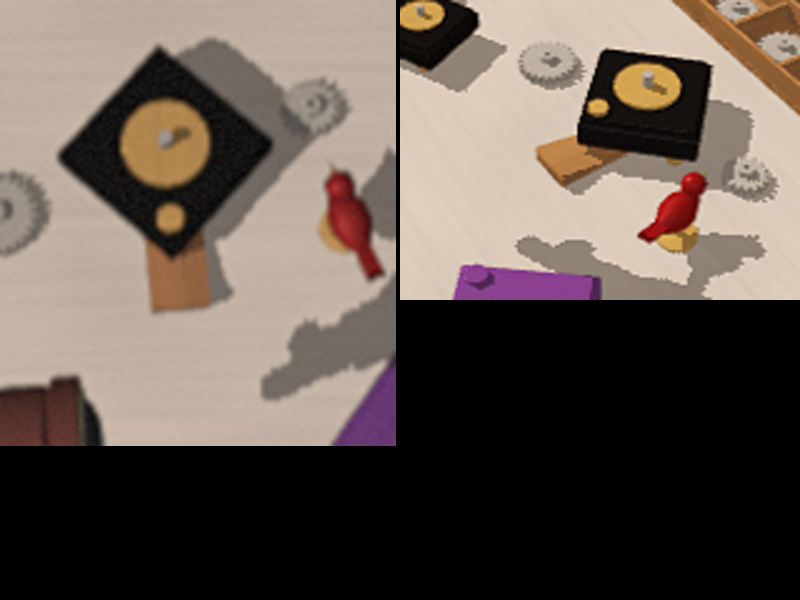

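The wedge sits centred under the stud corner, the plinth is within about 0.5 mm of its first place, and the bystanders look undisturbed. Handing in.

```bash
python3 -c "
from station import *
finish_job()"
```

```text
the job is handed in; nothing more can be done
```

The wedge is snug under the short foot, the stud no longer dips when pressed, and the job is handed in; `finish_job` gave no verdict.

- **Wedge:** I pushed it thin end first with the fingertips on its back, turning it gradually by about 0.2 rad. I stopped when the push force rose from under 1 N to about 5 N (last reading 5.4 N, slightly over the 3–5 N snug range).
- **Stud press:** I pressed to about 8–10 N for about 0.5 s. The fingertip height stayed at 69.7 mm from the first firm contact, so the corner did not dip.
- **Final pictures:** The wedge lies centred under the stud corner. The plinth is within about 0.5 mm of where it started and looks level. The gears and bird beside the plinth look undisturbed, and the arm is clear at about 11 s on the robot's clock. I did not re-check the canister, screwdriver, oil bottle or spool in the last crops, but the arm never worked near them.
- **What disagreed:** The two cameras placed the stud about 5 mm apart, which is within tolerance. The press also had a sideways force of about 5 N, but the plinth did not shift measurably. I judged the slack only from the push force and the press, not by measuring it directly.

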